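# Slide the drip plate home under the bottle bridge

## Robot

A 6-joint arm with a two-finger parallel gripper is mounted at the origin on a cart in front of the work surface, level with it; the furniture and walls round the work are solid. World frame = base frame: x ahead of the robot, y to its left, z up, the work surface at z = 0. Lengths are in m, angles in rad, forces in N, time in s.
With the tool pointing down it reaches from about 0.35 to 0.975 m from the base axis. Payload 4.9 kg.
Tool frame: the origin (TCP) lies between the finger pads; the fingertips stand 14 mm ahead of it and the grasp point (between the pads) lies 5 mm behind it (manip.tcp_to_tips is the distance from the TCP to the fingertips, in m); z points along the fingers, y is the line along which they close (so a half turn about z gives the same grasp; the last joint's range is limited). The gripper opens to 85 mm and grips with 20 to 120 N. Pads are 22 mm wide; open, the fingers measure 114 mm over their backs; the gripper's body (76 mm by 85 mm) begins 54 mm behind the grasp point. The pads swing forward as they close: fully open they stand 13 mm farther back than shut.
Start: joints at [1.209, 0.053, 1.613, -0, 1.476, -0.119], TCP at [0.15, 0.607, 0.245] pointing down, gripper open.
Joint ranges: [-3.01, 3.01], [-1.01, 2.22], [0.06, 2.58], [-1.02, 4.17], [0.09, 2.62], [-3.14, 3.14]. Speed limits (rad/s): [2.57, 2.57, 3.14, 3.14, 3.14, 3.14].

## Interface

Orientations are given as a unit quaternion [w, x, y, z].
In Python, from plant import manip gives the robot as it stands.
- The arm moves only by the tool servo_tool, never from a script. Its argument "moves" is a list that holds one entry, the list of rows, each a list of 7 numbers: the shift along the tool's x, y, z in mm, then the turn, a rotation vector about the tool's x, y, z in degrees, then the finger opening in mm, from 0 to 85.4. In form: [[[x, y, z, ax, ay, az, fingers], ...]]. A call has 1 to 12 rows; each row shifts and turns the commanded pose from where the row before left it, along the tool's axes as they then stand; what a row does not reach is not made up. A row lasts 1/8 s, in which the tool goes at most 62.5 mm and 10.7 degrees, less where a joint would pass 70% of its speed; a pose out of reach is approached as far as the arm can. A call with a gripper value outside its range is refused whole. The fingers move at their own pace and stop on an object; the grip force is fixed at half the most. Time passes only in rows, so rows that do not move let the fingers close. It gives the time, the measured TCP pose, the force, the opening and the grip force at its end, in the units of the state.
- manip.state(): the state, without advancing time (a new reading comes with each control period).
- manip.grab_frame(name): name is "scene" or "top" or "wrist"; returns a dict with "image" (384x512x3 uint8, blue, green, red), "mtx" (3x3 intrinsics, pixels), "eye" and "rotation" of the camera in the world. Camera axes: x right, y down, z forward; pixel columns grow to the right and rows downward; lengths in m; the calibration is good to about 2 mm. A picture is of the moment at which its call begins. There is no depth.
- manip.job_done(): hands the job in; it is judged then, once.
The state is a dict: "time": time; "joint_pos": joint angles; "joint_vel": joint speeds; "joint_efforts": joint torques, N m; "tool_pos": TCP position; "tool_rot": TCP orientation; "contact_force": force on the tool from outside, world axes, zero at the start; "ft_torque": the same for the moment, N m; "gripper_width": opening from 0.0 (shut) to 1.0 (fully open); "grasp_force": force on a finger pad.
Only numpy, scipy, OpenCV 4.12 (cv2) and the standard library are available. Lean on these libraries where they do the work, as an engineer would, in place of code of your own. Each camera call takes 0.05 s, during which the arm holds its last target. There are 200 camera calls.

## Task

Push the orange drip plate flat along the worktop and, flat end first, in through the open mouth under the low bottle bridge until it is fully home against the stop at the far end, its raised lip staying outside. Only push it with the fingers: it must not be lifted, carried or tipped. Leave the bottle standing on the bridge and the cup, the brass weight and the other bottle near it where they are, and finish clear of everything.

Things in the scene. Friction and masses are not known exactly. Their poses are not given: they have to be found in the camera images.
- drip_plate: orange drip plate with black cross grooves, loose, about 0.25 kg, 60 mm wide (own x), 130 long (own y), 12 thick. Origin: centre of its underside. Leading end at y = +65 mm; at y = -57 to -65 mm a lip as wide as the plate rises to 24 mm above the worktop. Starts leading end towards the mouth, about 0.2 m before the bridge, 30 to 75 mm off to the bridge's -x side, up to 0.3 rad askew
- bridge: low bottle bridge fixed to the worktop: aluminium deck 90 mm wide (x), 70 deep (y), top 22 mm above the worktop, on two blue cheeks. Origin: centre of its underside; z up. The plate enters along +y through a channel 66 mm wide (x = -33 to +33) and 16 mm high. With the plate home the axes are parallel and the plate's origin is at x = 0, y = -36 mm here, its lip's outer face at y = -101 mm
- bridge_mouth (a point): middle of the channel's mouth on the worktop, at y = -35 mm of the bridge. Outside it two blue flared guides 14 mm high lead in, widening to about 90 mm apart 28 mm before the mouth
- bridge_stop (a point): middle of the face of the solid stop that closes the channel's far end, on the worktop, at y = +29 mm of the bridge; the plate's leading end rests against it when home
- bridge_bottle: white bottle, 43 mm diameter, 98 mm tall, standing loose in a low black ring in the middle of the bridge's deck; origin: centre of its underside, 22 mm above the worktop. Must stay
- near_cup: translucent white dosing cup, 67 mm across, 68 mm tall, standing on the worktop on the bridge's -x side; origin: centre of its underside. Must stay
- brass_weight: brass balance weight, 22 mm diameter, 34 mm tall, on the worktop on the bridge's +x side before the mouth; origin: centre of its underside. Must stay
- spare_bottle: white bottle, 43 mm diameter, 98 mm tall, on the worktop on the bridge's +x side; origin: centre of its underside. Must stay

How it is judged:
By the outcome, as a careful person would: the job done as asked, in the order asked, and still so for the second after the job is handed in, with the robot touching nothing.
It also fails if it takes over 45 s, if anything falls off the work surface, if the arm or the gripper's body presses on something with over 40 N, if the wrist force passes 120 N, or if a joint passes its speed limit or range.

## Working session

There is one attempt and no reset: what is moved stays moved. The work goes in short steps, Python scripts to look and compute and a tool call to move; the robot and the scene stay as the last step left them, time stands still between calls to the robot, and variables do not carry over. Pictures are saved under pics/ and viewed, at most 10 in all, crops included, and the job is handed in when it is done.

Besides the shell and the picture viewer there is one more tool, called after "Emit:" by a JSON object that holds its "api" and its "payload", one argument or row to a line. servo_tool: Moves the arm, as the interface text tells. Its arguments: {"type":"object","properties":{"moves":{"type":"array"}},"required":["moves"]}

```bash
mkdir -p pics
python3 - <<'E'
from plant import manip
import cv2,numpy as np
for n in("top","scene"):
    f=manip.grab_frame(n); cv2.imwrite(f"pics/{n}0.png",f["image"]); np.savez(f"pics/{n}0.npz",**f); print(n,f["mtx"].round(1).tolist(),f["eye"],np.round(f["rotation"],3).tolist())
s=manip.state(); print(s)
E
```

```text
top [[457.2, 0.0, 248.0], [0.0, 457.2, 185.5], [0.0, 0.0, 1.0]] [ 0.48708594 -0.10794891  0.97203355] [-0.034, 0.707, -0.706, 0.035]
scene [[485.9, 0.0, 258.6], [0.0, 485.9, 193.0], [0.0, 0.0, 1.0]] [ 0.04781958 -0.66666734  0.46422617] [-0.476, 0.791, -0.329, 0.198]
{'time': 0.1, 'joint_pos': array([ 1.20898947e+00,  5.32666736e-02,  1.61415960e+00,  5.13293089e-05,
        1.47599736e+00, -1.18997645e-01]), 'joint_vel': array([ 3.17461642e-04, -3.12146493e-04, -3.67917014e-03,  7.60475519e-05,
       -1.36860026e-03,  1.10596413e-04]), 'joint_efforts': array([-3.44365499e-04, -3.94903672e+01, -3.71363246e+01, -9.74959198e-05,
        3.89274748e-03, -2.84327075e-05]), 'tool_pos': array([0.15006257, 0.60616472, 0.24419918]), 'tool_rot': array([-2.42785214e-04,  1.21108978e-01,  9.92638795e-01, -8.83082621e-04]), 'contact_force': array([-0.17256834,  0.77305125,  0.58159511]), 'ft_torque': array([-0.05084948,  0.0530383 ,  0.04257696]), 'grasp_force': 0.0, 'gripper_width': 0.9998748599899155}
```

View pics/top0.png

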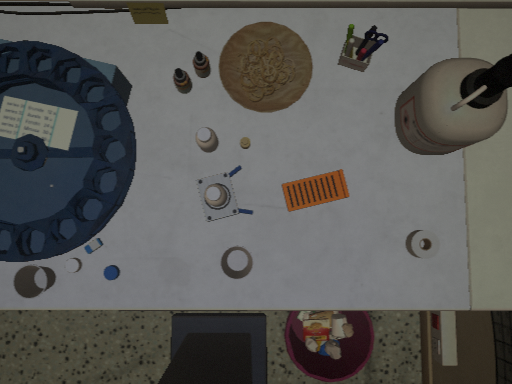

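View pics/scene0.png

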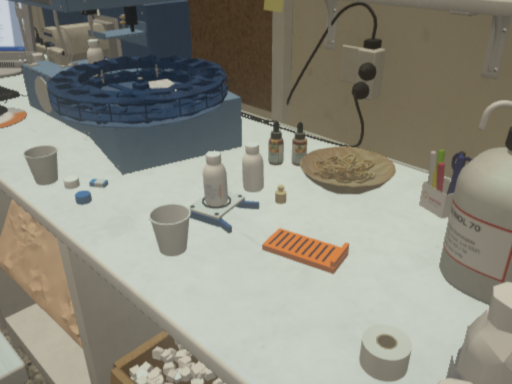

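The top view shows the plate at about (315,190), its lip at the right end. The bridge deck is near (218,196), the guides open to the right at (235,172) and (245,211), and the cup is at (237,262). The brass weight is at (245,143) and the spare bottle at (206,139).

```bash
cat > h.py <<'E'
import numpy as np,cv2
from scipy.spatial.transform import Rotation as R
def rot(f):
    q=np.asarray(f["rotation"]); return q if q.shape==(3,3) else R.from_quat(np.roll(q,-1)).as_matrix()
def ray(f,uv,z):
    uv=np.atleast_2d(np.asarray(uv,float)); d=np.c_[uv,np.ones(len(uv))]@np.linalg.inv(f["mtx"]).T@rot(f).T
    return f["eye"]+d*((z-f["eye"][2])/d[:,2])[:,None]
def proj(f,p):
    c=(np.atleast_2d(p)-f["eye"])@rot(f); c=c@np.asarray(f["mtx"]).T; return c[:,:2]/c[:,2:]
def mask(f,k):
    h=cv2.cvtColor(f["image"],cv2.COLOR_BGR2HSV)
    return cv2.inRange(h,(5,150,90),(20,255,255)) if k=="orange" else cv2.inRange(h,(100,110,50),(125,255,255))
E
python3 - <<'E'
from h import *
f=dict(np.load("pics/top0.npz"))
m=cv2.morphologyEx(mask(f,"orange"),cv2.MORPH_CLOSE,np.ones((5,5)))
c=max(cv2.findContours(m,0,2)[0],key=cv2.contourArea); b=cv2.boxPoints(cv2.minAreaRect(c))
print(b); print(ray(f,b,.012).round(4))
for c in cv2.findContours(mask(f,"blue"),0,2)[0]:
    x,y,w,h=cv2.boundingRect(c)
    if 180<x<280 and cv2.contourArea(c)>2: bb=cv2.boxPoints(cv2.minAreaRect(c)); print("blue",bb.tolist(),ray(f,bb,.014)[:,:2].round(4).tolist())
cv2.imwrite("pics/c0.png",cv2.resize(f["image"][120:285,180:360],None,fx=4.4,fy=3.6*1,interpolation=cv2.INTER_CUBIC) if 0 else cv2.resize(f["image"][130:280,180:360],None,fx=4,fy=4,interpolation=cv2.INTER_CUBIC))
E
```

```text
[[281.6799  184.09967]
 [341.40982 168.89569]
 [348.34244 196.13101]
 [288.61252 211.33499]]
[[ 0.584  -0.1801  0.012 ]
 [ 0.6166 -0.3068  0.012 ]
 [ 0.5588 -0.3203  0.012 ]
 [ 0.5266 -0.1943  0.012 ]]
blue [[238.61997985839844, 211.6599578857422], [239.0599822998047, 208.57997131347656], [251.37998962402344, 210.33998107910156], [250.9399871826172, 213.4199676513672]] [[0.5257, -0.0894], [0.5321, -0.0903], [0.5285, -0.1161], [0.522, -0.1152]]
blue [[228.68002319335938, 173.24002075195312], [238.92001342773438, 165.56002807617188], [240.60000610351562, 167.80001831054688], [230.36001586914062, 175.48001098632812]] [[0.6067, -0.0682], [0.6231, -0.0897], [0.6183, -0.0933], [0.6019, -0.0717]]
```

View pics/c0.png

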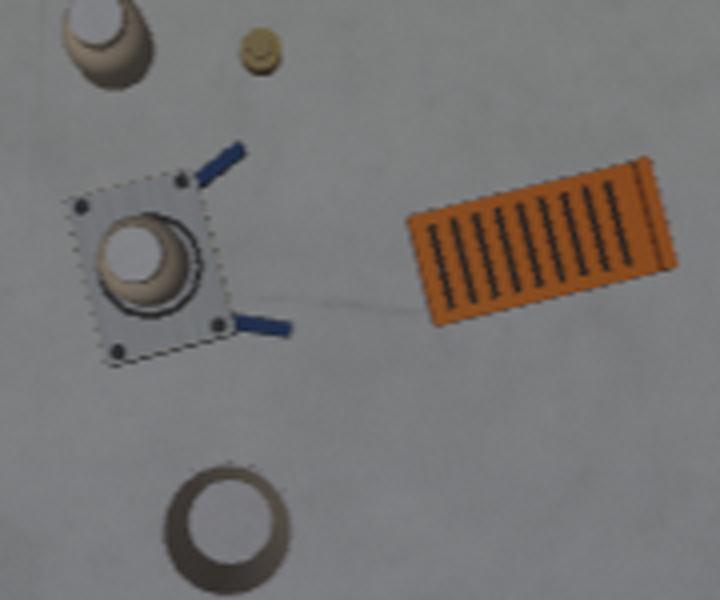

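The crop shows the deck corners at crop pixels (67,200), (197,170), (235,333) and (112,365). The guides end at (245,145) and (290,330). The plate is a clean rectangle with its lip at the right.

```bash
cat >> h.py <<'E'
def fr(c,y):  # frame from centre and yaw of own y-axis relative to world y
    return np.array([[np.cos(y),-np.sin(y),c[0]],[np.sin(y),np.cos(y),c[1]],[0,0,1]])
E
python3 - <<'E'
from h import *
from plant import manip
f=dict(np.load("pics/top0.npz"))
k=np.array([[67,200],[197,170],[235,333],[112,365]])/4+[180,130]-.4
d=ray(f,k,.022)[:,:2]; print(d.round(4))
c=d.mean(0); ydir=(d[0]+d[3]-d[1]-d[2]); xdir=d[0]+d[1]-d[2]-d[3]
a1=np.arctan2(-ydir[0],ydir[1]); a2=np.arctan2(xdir[1],xdir[0])
g=ray(f,np.array([[245,148],[291,330]])/4+[180,130]-.4,.014)[:,:2]
a3=np.arctan2((g[0]-g[1])[1],(g[0]-g[1])[0])
print(c,a1,a2,a3,np.linalg.norm(xdir)/2,np.linalg.norm(ydir)/2, g)
B=fr(c,(a2*2+a1)/3); 
b=np.array([[ 0.584,-0.1801],[ 0.6166,-0.3068],[ 0.5588,-0.3203],[ 0.5266,-0.1943]])
pc=b.mean(0); pa=np.arctan2(.0326+.0322,.1267+.126)
Bi=np.linalg.inv(B)
print("B yaw",(a2*2+a1)/3,"plate",pc,pa,"in bridge",Bi@[*pc,1],(Bi[:2,:2]@(b.T)+Bi[:2,2:]).T.round(4), "guide tips",(Bi[:2,:2]@g.T+Bi[:2,2:]).T)
for n,u in dict(weight=[245,145.5],cup=[236,264],spare=[206,146]).items():
  p=ray(f,u,.01)[0,:2]; print(n,p,Bi@[*p,1])
print(manip.tcp_to_tips, [x for x in dir(manip) if x[0]!='_'])
E
```

```text
[[ 0.5922 -0.001 ]
 [ 0.6081 -0.0688]
 [ 0.5229 -0.089 ]
 [ 0.5062 -0.0254]]
[ 0.55734464 -0.04606788] 0.24282372498129548 0.25483027507551326 0.24846433833817855 0.08842187216697865 0.06772971867458782 [[ 0.62086066 -0.09381079]
 [ 0.52480768 -0.11818008]]
B yaw 0.25082809171077397 plate [ 0.5715   -0.250375] 0.2510217282775662 in bridge [-0.0369979  -0.20142723  1.        ] [[-0.0074 -0.1365]
 [-0.0073 -0.2673]
 [-0.0667 -0.266 ]
 [-0.0666 -0.136 ]] guide tips [[ 0.04967834 -0.06201397]
 [-0.04941748 -0.06177973]]
weight [ 0.66682435 -0.10246147] [ 0.09205654 -0.08180243  1.        ]
cup [ 0.41709934 -0.08429494] [-0.14534483 -0.00222108  1.        ]
spare [ 0.66559638 -0.01932103] [ 1.11502976e-01 -9.58889925e-04  1.00000000e+00]
0.014 ['IKError', 'grab_frame', 'job_done', 'state', 'tcp_to_tips']
```

Emit:
{"api": "servo_tool", "payload": {
  "moves": [
    [[0,0,-52,0,0,0,60],[0,0,-52,0,0,0,60],[0,0,-50,0,0,0,60],[-34,-37.5,0,0,0,0,60],[-34,-37.5,0,0,0,0,60],[-34,-37.5,0,0,0,0,60],[-34,-37.5,0,0,0,0,60],[-34,-37.5,0,0,0,0,60],[-34,-37.5,0,0,0,0,60],[-34,-37.5,0,0,0,0,60],[-34,-37.5,0,0,0,0,60]]
  ]
}}

```text
time: 1.48
tool_pos: [0.3425, 0.2485, 0.3988]
tool_rot: [-0.0, 0.121, 0.993, -0.0]
contact_force: [1.1, 0.4, -0.4]
gripper_width: 0.699
grasp_force: 0.0
```

Emit:
{"api": "servo_tool", "payload": {
  "moves": [
    [[-27,-41.5,0,0,0,0,60],[-27,-41.5,0,0,0,0,60],[-27,-41.5,0,0,0,0,60],[-27,-41.5,0,0,0,0,60],[-27,-41.5,0,0,0,0,60],[-27,-41.5,0,0,0,0,60],[-27,-41.5,0,0,0,0,60],[-27,-41.5,0,0,0,0,60],[-27,-41.5,0,0,0,0,60],[-27,-41.5,0,0,0,0,60],[-27,-41.5,0,0,0,0,60],[0,0,0,0,0,0,60]]
  ]
}}

```text
time: 2.98
tool_pos: [0.5207, -0.2669, 0.397]
tool_rot: [-0.002, 0.123, 0.992, 0.001]
contact_force: [-0.8, 0.8, 0.0]
gripper_width: 0.705
grasp_force: 0.0
```

Emit:
{"api": "servo_tool", "payload": {
  "moves": [
    [[0,0,40,0,0,-9.43,60],[0,0,40,0,0,-9.43,60],[0,0,40,0,0,-9.43,60],[0,0,50,0,0,0,60],[0,0,30,0,0,0,60],[0,0,0,0,0,0,60]]
  ]
}}

```text
time: 3.72
tool_pos: [0.5188, -0.2623, 0.1959]
tool_rot: [-0.003, -0.126, 0.992, 0.002]
contact_force: [-0.5, 0.2, -0.2]
gripper_width: 0.701
grasp_force: 0.0
```

Run:
```python
from h import *
from plant import manip
f=manip.grab_frame("wrist"); cv2.imwrite("pics/w1.png",f["image"]); np.savez("pics/w1.npz",**f)
s=manip.state(); p=s["tool_pos"]; r=R.from_quat(np.roll(s["tool_rot"],-1)).as_matrix()
B=fr([.55734,-.04607],.2508); print(p,np.linalg.inv(B)@[p[0],p[1],1],np.degrees(np.arctan2(r[1,1],r[0,1])),r[:,2])
m=cv2.morphologyEx(mask(f,"orange"),cv2.MORPH_CLOSE,np.ones((9,9)))
c=max(cv2.findContours(m,0,2)[0],key=cv2.contourArea); b=cv2.boxPoints(cv2.minAreaRect(c)); print(b)
w=ray(f,b,.012)[:,:2]; print((np.linalg.inv(B)@np.c_[w,np.ones(4)].T).T.round(4))
```

```text
[ 0.52014674 -0.26334376  0.19868451] [-0.08995243 -0.20124559  1.        ] 104.42253194118273 [-0.00167635  0.00133617 -0.9999977 ]
[[195. 192.]
 [305. 192.]
 [305. 243.]
 [195. 243.]]
[[-6.720e-02 -2.668e-01  1.000e+00]
 [-6.690e-02 -1.382e-01  1.000e+00]
 [-5.000e-04 -1.345e-01  1.000e+00]
 [-1.000e-03 -2.709e-01  1.000e+00]]
```

View pics/w1.png

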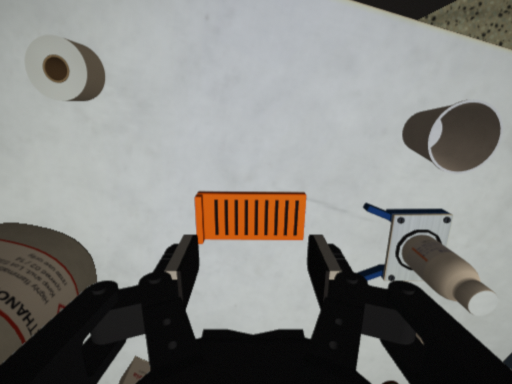

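The wrist view shows the plate parallel to the finger line, at rows 192–243, cols 195–305, with the bridge axis running the same way.

Emit:
{"api": "servo_tool", "payload": {
  "moves": [
    [[0,0,50,0,0,0,60],[0,0,50,0,0,0,60],[0,0,50,0,0,0,60],[0,0,20,0,0,0,60],[0,0,6,0,0,0,60],[0,0,0,0,0,0,60],[0,0,0,0,0,0,60]]
  ]
}}

```text
time: 4.65
tool_pos: [0.5223, -0.2655, 0.0258]
tool_rot: [0.002, -0.125, 0.992, -0.001]
contact_force: [-0.5, -0.2, -0.1]
gripper_width: 0.706
grasp_force: 0.0
```

Emit:
{"api": "servo_tool", "payload": {
  "moves": [
    [[0,0,3,0,0,0,60],[0,0,0,0,0,0,60],[0,0,0,0,0,0,60]]
  ]
}}

```text
time: 5.03
tool_pos: [0.5207, -0.2645, 0.0204]
tool_rot: [0.0, -0.125, 0.992, -0.0]
contact_force: [0.5, -0.1, 0.0]
gripper_width: 0.705
grasp_force: 0.0
```

Emit:
{"api": "servo_tool", "payload": {
  "moves": [
    [[0,0,2.5,0,0,0,60],[0,0,0,0,0,0,60],[0,0,0,0,0,0,60]]
  ]
}}

```text
time: 5.4
tool_pos: [0.5206, -0.2644, 0.0177]
tool_rot: [-0.0, -0.125, 0.992, 0.0]
contact_force: [-0.3, -0.9, 0.1]
gripper_width: 0.703
grasp_force: 0.0
```

Run:
```python
from h import *
from plant import manip
f=manip.grab_frame("wrist"); cv2.imwrite("pics/w2.png",f["image"])
s=manip.state(); p=s["tool_pos"]; B=fr([.55734,-.04607],.2508); print(p,np.linalg.inv(B)@[p[0],p[1],1],s["contact_force"])
```

```text
[ 0.52067014 -0.26445676  0.01777981] [-0.08972163 -0.20245366  1.        ] [-0.97063529 -0.04576683  0.6120821 ]
```

View pics/w2.png

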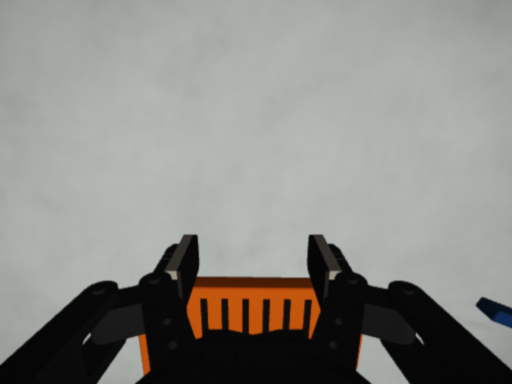

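The fingers straddle the plate's centre just off its -x edge (edge at row 280). I'll go a bit lower before pushing.

Emit:
{"api": "servo_tool", "payload": {
  "moves": [
    [[0,0,2,0,0,0,60],[0,0,0,0,0,0,60],[0,0,0,0,0,0,60]]
  ]
}}

```text
time: 5.82
tool_pos: [0.5207, -0.2644, 0.0158]
tool_rot: [-0.0, -0.125, 0.992, 0.0]
contact_force: [0.2, -0.3, 0.7]
gripper_width: 0.706
grasp_force: 0.0
```

Emit:
{"api": "servo_tool", "payload": {
  "moves": [
    [[0,0,2,0,0,0,60],[0,0,0,0,0,0,60],[0,0,0,0,0,0,60]]
  ]
}}

```text
time: 6.2
tool_pos: [0.5207, -0.2644, 0.0138]
tool_rot: [-0.0, -0.125, 0.992, 0.0]
contact_force: [0.0, -0.6, -0.4]
gripper_width: 0.705
grasp_force: 0.0
```

Emit:
{"api": "servo_tool", "payload": {
  "moves": [
    [[-5,0,0,0,0,0,60],[-5,0,0,0,0,0,60],[-4,0,0,0,0,0,60],[-4,0,0,0,0,0,60],[-4,0,0,0,0,0,60],[-4,0,0,0,0,0,60],[-4,0,0,0,0,0,60],[-4,0,0,0,0,0,60],[-4,0,0,0,0,0,60],[-2,0,0,0,0,0,60],[0,0,0,0,0,0,60]]
  ]
}}

```text
time: 7.58
tool_pos: [0.5599, -0.2544, 0.0138]
tool_rot: [0.0, -0.125, 0.992, -0.0]
contact_force: [0.0, -0.2, -0.6]
gripper_width: 0.701
grasp_force: 0.2
```

```bash
cat > look.py <<'E'
from h import *
from plant import manip
import sys
f=manip.grab_frame("top"); cv2.imwrite(f"pics/{sys.argv[1]}.png",cv2.resize(f["image"][130:280,180:360],None,fx=4,fy=4,interpolation=cv2.INTER_CUBIC)); np.savez(f"pics/{sys.argv[1]}.npz",**f)
s=manip.state(); p=s["tool_pos"]; B=fr([.55734,-.04607],.2508);Bi=np.linalg.inv(B); print(p.round(4),Bi@[p[0],p[1],1],s["contact_force"].round(1))
m=cv2.morphologyEx(mask(f,"orange"),cv2.MORPH_CLOSE,np.ones((5,5)))
ys,xs=np.nonzero(m); w=ray(f,np.c_[xs,ys],.012)[:,:2]
q=(Bi@np.c_[w,np.ones(len(w))].T).T[:,:2]
print("extent x",np.percentile(q[:,0],[0.5,99.5]),"y",np.percentile(q[:,1],[.5,99.5]))
# edge slopes: per-slice extreme x along y
for sgn in(-1,1):
    pts=[]
    for y0 in np.arange(q[:,1].min()+.006,q[:,1].max()-.006,.004):
        k=q[np.abs(q[:,1]-y0)<.002]
        if len(k)>5: pts.append((y0,sgn*(sgn*k[:,0]).max()))
    pts=np.array(pts); print("edge",sgn,np.polyfit(pts[:,0],pts[:,1],1)[0].round(3),(pts[:,1]*1000).round(0).astype(int).tolist())
E
python3 look.py t3
```

```text
[ 0.5598 -0.2543  0.0137] [-0.04928333 -0.20235462  1.        ] [-0.9 -0.3  0.4]
extent x [-0.35215126  0.2680602 ] y [-0.27492932  0.0151337 ]
edge -1 -2.856 [-60, 4, -6, -8, -17, -23, -25, -29, -320, -317, -337, -337, -336, -337, -349, -354]
edge 1 -1.624 [-31, 19, 20, 20, 20, 20, 20, 20, 19, 20, 19, 20, 19, -327, -335, -342]
```

View pics/t3.png

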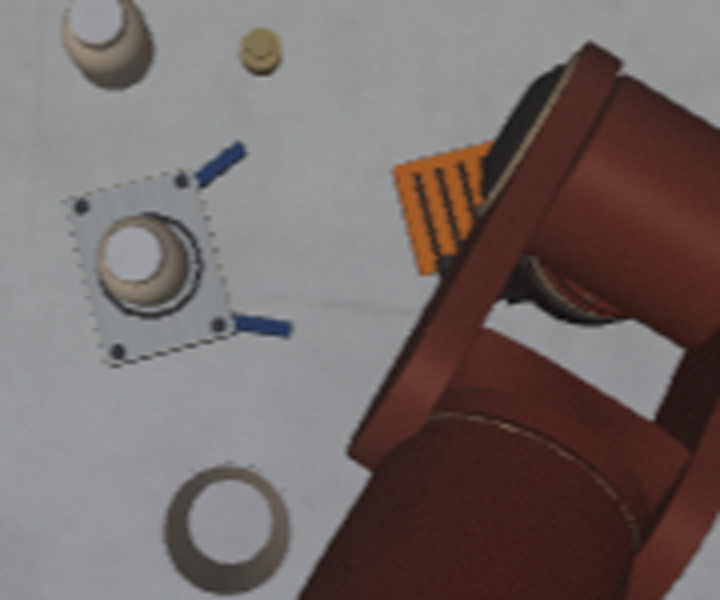

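The plate is moving sideways and staying parallel. Its +x edge is now at bridge x of about 20 mm, and it needs to be at 30.

Emit:
{"api": "servo_tool", "payload": {
  "moves": [
    [[-3.5,0,0,0,0,0,60],[-3.5,0,0,0,0,0,60],[-2.7,0,0,0,0,0,60],[0,0,0,0,0,0,60],[0,0,0,0,0,0,60],[10,0,0,0,0,0,60],[20,0,0,0,0,0,60],[0,0,-50,0,0,0,40],[0,0,-50,0,0,0,40]]
  ]
}}

```text
time: 8.75
tool_pos: [0.5383, -0.2594, 0.114]
tool_rot: [-0.001, -0.125, 0.992, 0.001]
contact_force: [1.4, -0.9, 0.1]
gripper_width: 0.464
grasp_force: 0.0
```

Emit:
{"api": "servo_tool", "payload": {
  "moves": [
    [[0,-45,0,0,0,0,40],[0,-45,0,0,0,0,40],[-35,0,0,0,0,0,40],[-35,0,0,0,0,0,40],[0,0,0,0,0,0,40]]
  ]
}}

```text
time: 9.38
tool_pos: [0.6309, -0.329, 0.1137]
tool_rot: [0.0, -0.126, 0.992, -0.0]
contact_force: [-0.3, -0.6, -0.7]
gripper_width: 0.465
grasp_force: 0.0
```

```bash
python3 look.py t4; python3 -c "
from plant import manip;print(manip.state()['joint_pos'].round(2))"
```

```text
[ 0.6298 -0.3292  0.1135] [-4.18300477e-05 -2.92247044e-01  1.00000000e+00] [-0.5  0.2  0.1]
extent x [-0.15322762  0.10754086] y [-0.51057184 -0.1363829 ]
edge -1 -0.011 [11, 7, 4, 0, 1, -4, -4, -3, 2, 10, 11, 14, 20, 23, 24, 29, 37, 38, 46, 47, 53, 58, -133, -138, -141, -142, -146, -138, -153, -155, -156, -162, -157, -152, -146, -14, -21, -28, -16, -8, -5, -4, -5, 2, -27, -28, -31, -29, -26, -25, -19, -3, -4, -11, -13, -14, -24, -27, -29, -28, -28, -28, -27, -28, -27, -28, -27, -28, -27, -28, -27, -28, -27, -28, -27, -26, -28, -28, -28, -27]
edge 1 -0.136 [31, 31, 35, 43, 43, 49, 52, 65, 66, 71, 72, 80, 83, 89, 90, 96, 104, 107, 112, 111, 105, 106, 80, 81, 89, 90, 86, -2, 3, 9, 12, 18, 21, 24, 30, -1, 3, 6, 11, 5, 7, 8, 9, 18, -20, 2, 30, 31, 32, 30, 30, 31, 29, 31, 29, 31, 30, 31, 29, 30, 29, 30, 29, 30, 30, 30, 30, 30, 30, 29, 30, 29, 30, 29, 30, 30, 30, 30, 30, 28]
[-0.59  0.35  1.5  -0.    1.29 -2.41]
```

The plate is centred to about 1 mm and parallel. I'll turn the gripper 90° and lower it behind the lip.

Emit:
{"api": "servo_tool", "payload": {
  "moves": [
    [[0,0,0,0,0,10,40],[0,0,0,0,0,10,40],[0,0,0,0,0,10,40],[0,0,0,0,0,10,40],[0,0,0,0,0,10,40],[0,0,0,0,0,10,40],[0,0,0,0,0,10,40],[0,0,0,0,0,10,40],[0,0,0,0,0,10,40],[0,0,50,0,0,0,40],[0,0,30,0,0,0,40],[0,0,0,0,0,0,40]]
  ]
}}

```text
time: 10.92
tool_pos: [0.6263, -0.3281, 0.0299]
tool_rot: [-0.004, 0.613, 0.79, -0.0]
contact_force: [0.4, 0.3, 0.5]
gripper_width: 0.466
grasp_force: 0.0
```

Emit:
{"api": "servo_tool", "payload": {
  "moves": [
    [[0,0,8,0,0,0,40],[0,0,6,0,0,0,40],[0,0,0,0,0,0,40],[0,0,0,0,0,0,40]]
  ]
}}

```text
time: 11.42
tool_pos: [0.6303, -0.3296, 0.0206]
tool_rot: [0.001, 0.613, 0.79, 0.0]
contact_force: [0.4, 1.0, -0.1]
gripper_width: 0.47
grasp_force: 0.0
```

```bash
python3 look.py t5; python3 -c "
from h import *
from plant import manip
f=manip.grab_frame('wrist');cv2.imwrite('pics/w5.png',f['image'])
r=R.from_quat(np.roll(manip.state()['tool_rot'],-1)).as_matrix();print(np.degrees(np.arctan2(r[1,0],r[0,0])))"
```

```text
[ 0.6303 -0.3296  0.0205] [ 3.41762811e-04 -2.92736964e-01  1.00000000e+00] [-0.8 -0.8 -0.2]
extent x [-0.13762045  0.0962817 ] y [-0.44432139 -0.12886488]
edge -1 0.074 [-5, -7, -10, -9, -15, -17, -9, -6, -5, 3, 6, 12, 17, 23, 24, -120, -123, -123, -124, -116, -115, -116, -141, -146, -139, -136, -133, -9, -6, -6, 7, 21, -28, -30, -31, -26, -25, -22, -7, -12, -16, -19, -25, -26, -28, -28, -28, -27, -28, -27, -28, -27, -28, -27, -28, -27, -28, -27, -28, -27, -28, -28, -27]
edge 1 -0.069 [12, 18, 23, 24, 34, 40, 43, 44, 49, 50, 56, 61, 67, 73, 82, 81, 82, 78, 48, 54, 59, 58, 59, -9, -5, 0, 5, 2, 3, 30, 32, 30, 30, 30, 31, 30, 31, 29, 31, 30, 31, 29, 30, 29, 30, 29, 30, 29, 30, 30, 30, 30, 30, 30, 29, 30, 29, 30, 29, 30, 30, 30, 26]
104.38179269311159
```

View pics/w5.png

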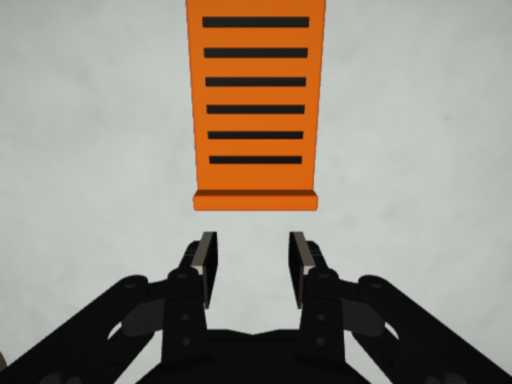

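Both fingers are square behind the lip, which is at row 205, cols 193–318. The plate is about 1 mm to +x, which is within the clearance, so I'll push forward.

Emit:
{"api": "servo_tool", "payload": {
  "moves": [
    [[6,0,0,0,0,0,40],[5,0,0,0,0,0,40],[5,0,0,0,0,0,40],[8,0,0,0,0,0,40],[10,0,0,0,0,0,40],[10,0,0,0,0,0,40],[10,0,0,0,0,0,40],[10,0,0,0,0,0,40],[10,0,0,0,0,0,40],[10,0,0,0,0,0,40],[8,0,0,0,0,0,40],[3,0,0,0,0,0,40]]
  ]
}}

```text
time: 13.02
tool_pos: [0.6063, -0.2368, 0.0199]
tool_rot: [-0.0, 0.613, 0.79, -0.0]
contact_force: [-0.2, -1.9, -0.7]
gripper_width: 0.469
grasp_force: 0.7
```

```bash
python3 look.py t6
```

```text
[ 0.6062 -0.2366  0.0198] [ 2.02332990e-05 -1.96702409e-01  1.00000000e+00] [-0.8  0.5 -0.6]
extent x [-0.34911351  0.25682064] y [-0.28416269 -0.04718125]
edge -1 -0.614 [13, 19, 29, 32, 36, 45, -26, -25, -22, -21, -18, -15, -9, -320, -316, -337, -337, -336, -337, -337, -353, -354, -323, -325, -325, -325, -24, -28, -28, -28, -27, -28, -27, -28, -27, -28, -27, -27]
edge 1 -0.071 [51, 60, 38, 71, 40, 50, -10, 0, 24, 21, 17, 12, 4, 3, 30, 30, 29, 30, 29, 30, 29, 30, 29, 30, 30, 30, 30, 30, 30, 29, 30, 29, 30, 29, 30, 30, 30, 24]
```

View pics/t6.png

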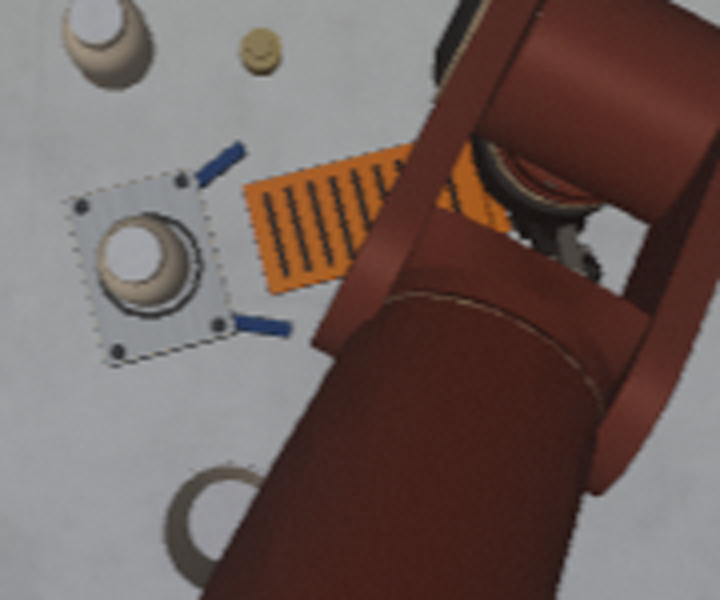

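The plate is between the guides (leading edge at crop (247,185)–(272,293)), parallel and about 1 mm to +x. Continuing.

Emit:
{"api": "servo_tool", "payload": {
  "moves": [
    [[5,0,0,0,0,0,40],[5,0,0,0,0,0,40],[5,0,0,0,0,0,40],[6,0,0,0,0,0,40],[6,0,0,0,0,0,40],[6,0,0,0,0,0,40],[5,0,0,0,0,0,40],[2,0,0,0,0,0,40]]
  ]
}}

```text
time: 14.08
tool_pos: [0.5963, -0.1982, 0.0198]
tool_rot: [-0.0, 0.613, 0.79, -0.0]
contact_force: [-0.1, -1.1, -0.1]
gripper_width: 0.466
grasp_force: 0.8
```

Emit:
{"api": "servo_tool", "payload": {
  "moves": [
    [[5,0,0,0,0,0,40],[5,0,0,0,0,0,40],[5,0,0,0,0,0,40],[5,0,0,0,0,0,40],[5,0,0,0,0,0,40],[3,0,0,0,0,0,40],[2,0,0,0,0,0,40]]
  ]
}}

```text
time: 14.95
tool_pos: [0.5889, -0.1693, 0.0198]
tool_rot: [0.0, 0.613, 0.79, -0.0]
contact_force: [0.4, -2.1, -0.4]
gripper_width: 0.467
grasp_force: 0.9
```

Emit:
{"api": "servo_tool", "payload": {
  "moves": [
    [[4,0,0,0,0,0,40],[4,0,0,0,0,0,40],[2,0,0,0,0,0,40],[1,0,0,0,0,0,40],[0,0,0,0,0,0,40]]
  ]
}}

```text
time: 15.58
tool_pos: [0.5862, -0.1587, 0.0198]
tool_rot: [-0.0, 0.613, 0.79, 0.0]
contact_force: [0.1, -0.2, 0.1]
gripper_width: 0.471
grasp_force: 0.5
```

Emit:
{"api": "servo_tool", "payload": {
  "moves": [
    [[1,0,0,0,0,0,40],[1,0,0,0,0,0,40],[1,0,0,0,0,0,40]]
  ]
}}

```text
time: 15.95
tool_pos: [0.5855, -0.156, 0.0198]
tool_rot: [0.0, 0.613, 0.79, -0.0]
contact_force: [1.2, -1.4, 0.0]
gripper_width: 0.467
grasp_force: 0.9
```

Emit:
{"api": "servo_tool", "payload": {
  "moves": [
    [[1,0,0,0,0,0,40],[0.5,0,0,0,0,0,40]]
  ]
}}

```text
time: 16.2
tool_pos: [0.5851, -0.1545, 0.0198]
tool_rot: [-0.0, 0.613, 0.79, -0.0]
contact_force: [0.7, -1.1, 0.5]
gripper_width: 0.468
grasp_force: 1.0
```

TCP is at bridge y of about -112. I'll creep on until the stop shows up as a force.

Emit:
{"api": "servo_tool", "payload": {
  "moves": [
    [[0.7,0,0,0,0,0,40],[0.7,0,0,0,0,0,40]]
  ]
}}

```text
time: 16.45
tool_pos: [0.5849, -0.1535, 0.0198]
tool_rot: [0.0, 0.613, 0.79, -0.0]
contact_force: [1.4, -4.9, -0.3]
gripper_width: 0.472
grasp_force: 2.2
```

Emit:
{"api": "servo_tool", "payload": {
  "moves": [
    [[0.7,0,0,0,0,0,40],[0.7,0,0,0,0,0,40]]
  ]
}}

```text
time: 16.7
tool_pos: [0.5851, -0.1532, 0.0203]
tool_rot: [0.002, 0.613, 0.79, -0.001]
contact_force: [0.5, -7.5, -0.4]
gripper_width: 0.466
grasp_force: 4.0
```

Emit:
{"api": "servo_tool", "payload": {
  "moves": [
    [[0.7,0,0,0,0,0,40],[0.7,0,0,0,0,0,40]]
  ]
}}

```text
time: 16.95
tool_pos: [0.5853, -0.1531, 0.0208]
tool_rot: [0.003, 0.613, 0.79, -0.001]
contact_force: [3.1, -10.0, -0.6]
gripper_width: 0.471
grasp_force: 5.7
```

The force has risen and motion has stalled at y of about -110.6 mm, which is the stop. I'll back off, rise and check.

Emit:
{"api": "servo_tool", "payload": {
  "moves": [
    [[-4,0,0,0,0,0,40],[-20,0,0,0,0,0,40],[-50,0,0,0,0,0,40],[-40,0,-30,0,0,0,40],[0,0,-50,0,0,0,40],[-30,0,-50,0,0,0,40],[-50,0,-20,0,0,0,40],[-30,0,0,0,0,0,40],[0,0,0,0,0,0,40]]
  ]
}}

```text
time: 18.08
tool_pos: [0.6394, -0.3701, 0.1696]
tool_rot: [-0.0, 0.614, 0.789, 0.0]
contact_force: [-0.4, 0.9, -0.0]
gripper_width: 0.466
grasp_force: 0.0
```

```bash
python3 look.py t7
python3 - <<'E'
from h import *
from plant import manip
a=cv2.imread("pics/t7.png"); f=manip.grab_frame("scene")
b=f["image"][100:300,120:400]; b=cv2.resize(b,None,fx=2.5,fy=2.5); cv2.imwrite("pics/s7.png",b)
f=dict(np.load("pics/t7.npz"));g=dict(np.load("pics/top0.npz"))
d=cv2.absdiff(f["image"],g["image"]).max(2)
for n,(u,v) in dict(cup=(237,262),weight=(245,143),spare=(206,139),bottle=(216,196)).items(): print(n,d[v-15:v+15,u-15:u+15].mean(), d[v-15:v+15,u-15:u+15].max())
E
```

```text
[ 0.6392 -0.3684  0.1689] [-7.03777097e-04 -3.32598734e-01  1.00000000e+00] [ 0.1  0.  -1.1]
extent x [-0.15825231  0.25490129] y [-0.63201587 -0.03431432]
edge -1 -0.077 [9, 8, 5, 7, 11, 14, 17, 25, 28, 31, 37, 42, 43, 49, 54, 55, 63, 66, 72, 78, 79, 87, 90, 93, 99, -153, -157, -158, -161, -163, -160, -152, -147, -1, -2, -6, -7, -16, -17, -26, -27, -27, -28, -27, -28, -27, -28, -27, -28, -27, -28, -27, -28, -27, -28, -27]
edge 1 -0.003 [23, 29, 32, 37, 45, 51, 52, 57, 63, 71, 74, 82, 85, 90, 94, 99, 102, 108, 111, 119, 122, 119, 117, 114, 113, -145, -135, -128, -131, -133, -136, 13, 17, 6, 14, 14, 20, -12, -11, 29, 32, 31, 30, 31, 29, 30, 29, 30, 29, 30, 30, 30, 301, 30, 30, 29]
cup 23.907777777777778 33
weight 29.773333333333333 34
spare 27.466666666666665 38
bottle 25.15111111111111 34
```

View pics/t7.png

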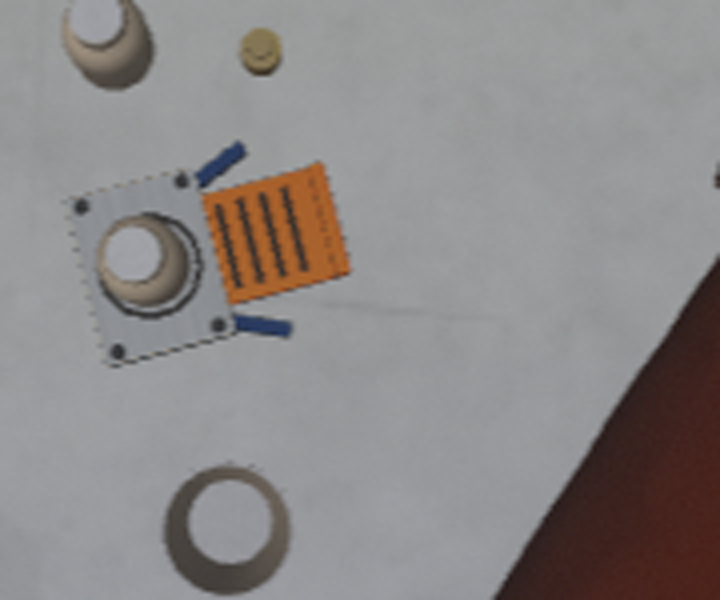

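View pics/s7.png

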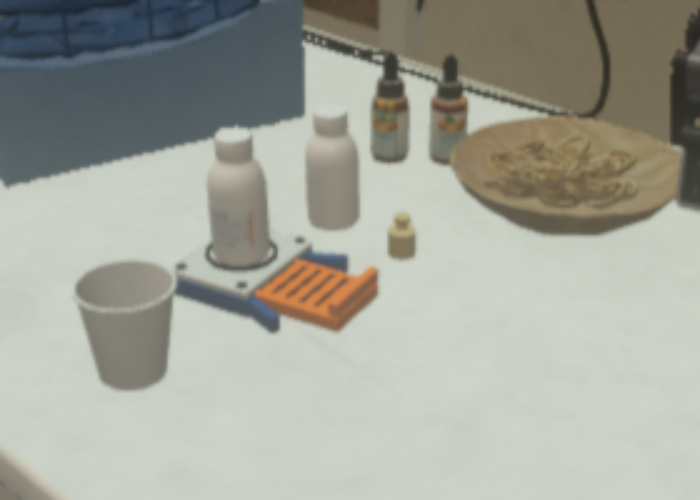

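The top view shows the plate in the channel and parallel, its lip at crop (322,163)–(349,272). Cup, weight and both bottles are unchanged, and the scene view agrees. I'll check the lip position, then hand in.

Run:
```python
from h import *
from plant import manip
f=dict(np.load("pics/t7.npz")); Bi=np.linalg.inv(fr([.55734,-.04607],.2508))
w=ray(f,np.array([[324,163],[351,272]])/4+[180,130]-.4,.024)[:,:2]; y=(Bi@np.c_[w,[1,1]].T).T; print(y)
if abs(y[:,1].mean()+.101)<.003: print(manip.job_done())
```

```text
[[ 0.03045346 -0.09987586  1.        ]
 [-0.02828581 -0.0992412   1.        ]]
the job is handed in; nothing more can be done
None
```

The drip plate is home against the stop with its lip outside and the cup, weight and both bottles unmoved; the arm is clear and the job is handed in at about 18 s.

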